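Open the filter well of the lilac air pump

TASK

The air pump with the lilac filter cover is due for a new filter: with a fingertip press its orange snap tab fully in (it stays in), then push the lilac cover along its rails off its seat until the filter well is completely open. Leave the cover lying flat on the pump: do not lift it. Leave the teal pump and everything else on the bench as they are.

Things in the scene. Friction and masses are not known exactly. Their poses are not given: they have to be found in the camera images.
- lilac_pump: the pump to work on: ivory air pump fixed to the bench, 230 (x) x 120 (y) mm, flat deck 80 mm above the bench; origin at centre of underside, x along the deck from the filter end (gauge side) to the far end, z up. Side rails at y = +-41.5 to +-60 mm, 7 mm above the deck, guide the cover. Pumps stand left and right, either way round, turned up to 0.5 rad; only the cover colour differs
- lilac_well (a point): centre, at deck height, of the lilac pump's filter well, an opening 70 (x) x 60 (y) mm, at pump x = -55 mm, y = 0. Behind it a back stop (pump x = -115 to -101.5 mm), at the far end an end stop (x = 107 to 115 mm), both 7 mm above the deck: from its seat the cover slides only towards +x, at most about 117 mm, and only once the tab is in
- lilac_cover: lilac loose plastic filter cover, 90 (x) x 80 (y) x 8 mm, 60 to 135 g; origin at centre of underside, axes as the pump's. Seated: origin at pump x = -55, y = 0, z = 80 mm. An upright ridge crosses it at its x = -20 to -10 mm, y = +-28 mm, up to 25 mm above its underside; a fingertip behind the ridge can push it to +x. The well is open once it has slid 80 mm
- lilac_ridge (a point): top centre of the lilac cover's ridge (cover x = -15 mm, y = 0, z = 25 mm)
- lilac_tab (a joint): how far the lilac pump's orange snap tab is pressed in, m: 0 = out (top 10 mm above the deck, blocks the cover), 0.010 = flush with the deck, 0.012 = fully in (hard stop, 2 mm below the deck). Moves straight down against about 4 N, no spring: it stays where it is left. May start up to 0.0015 in
- lilac_tab_top (a point): centre of the top of the lilac pump's orange snap tab, a flat pad 50 (x) x 40 (y) mm with dark grip lines, at pump x = 18 mm, y = 0, its edge 3 mm in front of the seated cover; moves with the tab
- teal_pump: the other pump, to be left alone: ivory air pump fixed to the bench, 230 (x) x 120 (y) mm, flat deck 80 mm above the bench; origin at centre of underside, x along the deck from the filter end (gauge side) to the far end, z up. Side rails at y = +-41.5 to +-60 mm, 7 mm above the deck, guide the cover. Pumps stand left and right, either way round, turned up to 0.5 rad; only the cover colour differs
- teal_well (a point): centre, at deck height, of the teal pump's filter well, an opening 70 (x) x 60 (y) mm, at pump x = -55 mm, y = 0. Behind it a back stop (pump x = -115 to -101.5 mm), at the far end an end stop (x = 107 to 115 mm), both 7 mm above the deck: from its seat the cover slides only towards +x, at most about 117 mm, and only once the tab is in
- teal_cover: teal loose plastic filter cover, 90 (x) x 80 (y) x 8 mm, 60 to 135 g; origin at centre of underside, axes as the pump's. Seated: origin at pump x = -55, y = 0, z = 80 mm. An upright ridge crosses it at its x = -20 to -10 mm, y = +-28 mm, up to 25 mm above its underside; a fingertip behind the ridge can push it to +x. The well is open once it has slid 80 mm
- teal_ridge (a point): top centre of the teal cover's ridge (cover x = -15 mm, y = 0, z = 25 mm)
- teal_tab (a joint): how far the teal pump's orange snap tab is pressed in, m: 0 = out (top 10 mm above the deck, blocks the cover), 0.010 = flush with the deck, 0.012 = fully in (hard stop, 2 mm below the deck). Moves straight down against about 4 N, no spring: it stays where it is left. May start up to 0.0015 in
- teal_tab_top (a point): centre of the top of the teal pump's orange snap tab, a flat pad 50 (x) x 40 (y) mm with dark grip lines, at pump x = 18 mm, y = 0, its edge 3 mm in front of the seated cover; moves with the tab
- new_filter: grey pleated spare filter block, 58 x 50 x 20 mm, lying in front of the pumps; origin at centre of underside; loose bystander
- amber_bottle: amber bottle, 44 mm diameter, 100 mm tall, standing between the two pumps; origin at centre of underside; loose bystander
- white_bottle: white bottle, 56 mm diameter, 130 mm tall, left of the pumps; origin at centre of underside; loose bystander
- vial_a: small glass vial with red cap, 26 mm diameter, 52 mm tall, beyond the pumps; origin at centre of underside; loose bystander
- vial_b: small glass vial with blue cap, 26 mm diameter, 52 mm tall, beyond the pumps; origin at centre of underside; loose bystander
- tube_rack: white tube rack with violet-capped tubes, 70 x 160 mm, 97 mm tall over the caps, beyond the pumps; origin at centre of underside; loose bystander
- spray_bottle: clear spray bottle with white trigger head, 64 mm diameter, 175 mm tall, left of the pumps; origin at centre of underside; loose bystander
- steel_bowl: steel bowl, 110 mm diameter, 45 mm tall, right of the pumps; origin at centre of underside; loose bystander
Mind the look-alikes: they are no part of the job. There is more than one size of the lilac_cover; the job needs the middle-sized.

How it is judged (in metres and radians):
On the way, in this order (a step that is already met when the one before it is completed fails the run):
1. the lilac pump's tab is pressed in while its cover is still on its seat (value of joint lilac_tab above 0.0095 m and x of lilac_cover in the frame of lilac_pump below -0.04 m), for 0.1 s.
2. the lilac cover is pushed clear of the filter well (x of lilac_cover in the frame of lilac_pump above 0.023 m and y of lilac_cover in the frame of lilac_pump between -0.01 and 0.01 m and value of joint lilac_tab above 0.0095 m), for 0.2 s.
At the end, for the whole second after the job is handed in: The lilac cover has slid at least 78 mm off its seat and lies flat (0.08 rad, 5 mm) and still between the rails; its tab is in 9.5 mm or more; the teal cover moved under 8 mm, the teal tab under 4 mm; no bystander moved 30 mm or tipped 0.25 rad (all of step 2 and height (world z) of lilac_cover between 0.075 and 0.085 m and angle between lilac_cover's own z axis and vertical below 0.08 rad and linear speed of lilac_cover below 0.01 m/s and distance of teal_cover from where it was at the start of the episode below 0.008 m and value of joint teal_tab below 0.004 m and distance of each of new_filter, amber_bottle, white_bottle, vial_a, vial_b, tube_rack, spray_bottle, steel_bowl from where it was at the start of the episode below 0.03 m and angle between each of new_filter, amber_bottle, white_bottle, vial_a, vial_b, tube_rack, spray_bottle, steel_bowl's own z axis and vertical below 0.25 rad); the robot touches nothing.
It fails at once if the lilac cover is lifted 12 mm or more, or tipped by more than 0.3 rad (height (world z) of lilac_cover above 0.092 m or angle between lilac_cover's own z axis and vertical above 0.3 rad).
It fails at once if the lilac cover is moved off its seat with its tab still out (x of lilac_cover in the frame of lilac_pump above -0.03 m and value of joint lilac_tab below 0.006 m).
It fails at once if the teal pump's cover is moved 8 mm or its tab pressed 4 mm in (not (distance of teal_cover from where it was at the start of the episode below 0.008 m and value of joint teal_tab below 0.004 m)).
It fails at once if a bystander is moved 30 mm or tipped 0.25 rad (not (distance of each of new_filter, amber_bottle, white_bottle, vial_a, vial_b, tube_rack, spray_bottle, steel_bowl from where it was at the start of the episode below 0.03 m and angle between each of new_filter, amber_bottle, white_bottle, vial_a, vial_b, tube_rack, spray_bottle, steel_bowl's own z axis and vertical below 0.25 rad)).
It also fails if it takes over 40 s, if anything falls off the work surface, if the arm or the gripper's body presses on something with over 40 N, if the wrist force passes 120 N, or if a joint passes its speed limit or range.

ROBOT

A 6-joint arm with a two-finger parallel gripper is mounted at the origin on the work surface. World frame = base frame: x ahead of the robot, y to its left, z up, the work surface at z = 0. Lengths are in mm, angles in rad, forces in N, time in s.
With the tool pointing down it reaches from about 325 to 775 mm from the base axis. Payload 5.5 kg.
Tool frame: the origin (TCP) lies between the finger pads; the fingertips stand 17 mm ahead of it and the grasp point (between the pads) lies 2 mm behind it; z points along the fingers, y is the direction in which the jaws open and shut (so a half turn about z gives the same grasp; the last joint's range is limited). The gripper opens to 88 mm and grips with 3 to 60 N. Pads are 20 mm wide; open, the fingers measure 115 mm over their backs; the gripper's body (75 mm by 178 mm) begins 61 mm behind the grasp point.
Start: joints at [-1.252, 0.091, 1.231, -0, 1.82, -0.057], TCP at [220.211, -558.143, 239.631] pointing down, gripper open.
Joint ranges: [-2.87, 2.87], [-0.86, 2.18], [0.17, 2.46], [-1.51, 4.65], [0.06, 2.69], [-2.65, 2.65]. Speed limits (rad/s): [2.57, 2.57, 3.01, 3.14, 3.14, 3.14].

INTERFACE

Orientations are given as a 3x3 rotation matrix whose columns are the frame's x, y, z axes.
In Python, from rig import r gives the robot as it stands.
- The arm moves only by the shell command python3 -m crank 'ROWS' [FORCE]. ROWS is JSON, a list that holds one entry, the list of rows, each a list of 7 numbers: the shift along the tool's x, y, z in m, then the turn, a rotation vector about the tool's x, y, z in degrees, then the opening in per cent of the stroke, from 0 (shut) to 100 (fully open). In form: [[[tx, ty, tz, wx, wy, wz, hand], ...]]. A call has 1 to 12 rows; each row is the pose to reach, as a shift and turn from the pose measured when the call began, along the tool's axes at that moment; what a row does not reach only later rows make up. A row lasts 1/12 s, in which the tool goes at most 41.7 mm and 7.16 degrees, less where a joint would pass 70% of its speed; a pose out of reach is approached as far as the arm can. A call with a gripper value outside its range is refused whole. The fingers move at their own pace and stop on an object; FORCE is the grip in N (left out, the last holds). Time passes only in rows, so rows that repeat a pose let the fingers close. It gives the time, the measured TCP pose, the force and the opening at its end, in the units of the state.
- r.state(): the state, without advancing time (a new reading comes with each control period).
- r.read_camera(name): name is "scene" or "top" or "wrist"; returns a dict with "frame" (480x640x3 uint8, red, green, blue), "depth" (480x640 float32, mm along the optical axis (not along the pixel's ray), 0 where there is no reading), "fov_y" (degrees; the focal length in pixels is half the picture's height over the tangent of half this angle, whatever the lens; pixels are square), "cx", "cy" (the principal point, pixels), "D" ([k1, k2, p1, p2, k3] as OpenCV has them; the pictures are not rectified), "view" (4x4, takes a point from world to camera coordinates). Camera axes: x right, y down, z forward; pixel columns grow to the right and rows downward; lengths in mm; the calibration is good to about 2 mm. A picture is of the moment at which its call begins.
- r.job_done(): hands the job in, once; it reports no verdict.
The state is a dict: "clock": time; "joint_positions": joint angles; "dq": joint speeds; "joint_efforts": joint torques, N m; "eef_pos": TCP position; "orientation": TCP orientation; "ft_force": force on the tool from outside, world axes, zero at the start; "ft_torque": the same for the moment, N m; "opening": finger opening in mm.
Only numpy, scipy, OpenCV 4.12 (cv2) and the standard library are available. Lean on these libraries where they do the work, as an engineer would, in place of code of your own. Each camera call takes 0.05 s, during which the arm holds its last target.

## Working session

There is one attempt and no reset: what is moved stays moved. The work goes in short steps, Python scripts to look and compute and a shell command to move; the robot and the scene stay as the last step left them, time stands still between calls to the robot, and variables do not carry over. Pictures are saved under pics/ and viewed, and the job is handed in when it is done.

```bash
ls; mkdir -p pics; python3 - <<'E'
from rig import r
import cv2,numpy as np
s=r.state()
for k,v in s.items(): print(k,np.round(v,3).tolist())
for n in ("scene","top","wrist"):
    c=r.read_camera(n); cv2.imwrite(f"pics/{n}0.png",c["frame"][:,:,::-1])
    print(n,c["fov_y"],c["cx"],c["cy"],c["D"],np.round(c["view"],3).tolist())
E
```

```text
pics
clock 0.0
joint_positions [-1.252, 0.092, 1.232, -0.0, 1.82, -0.057]
dq [0.002, 0.001, 0.0, 0.002, 0.0, 0.0]
joint_efforts [-0.0, -44.645, -40.645, 0.07, 0.029, -0.0]
eef_pos [220.113, -557.885, 238.549]
orientation [[0.93, 0.367, -0.001], [0.367, -0.93, 0.002], [0.0, -0.002, -1.0]]
ft_force [-0.821, 0.046, 0.676]
ft_torque [0.007, -0.027, -0.045]
opening 87.884
scene 53.259814025610446 327.3359578228792 239.7499162693647 [-0.05835221  0.          0.          0.          0.        ] [[0.858, 0.514, 0.01, -448.23], [0.379, -0.621, -0.686, -159.254], [-0.346, 0.592, -0.727, 1298.51], [0.0, 0.0, 0.0, 1.0]]
top 47.520878718339 318.74818743929376 243.55999996137515 [0.0104798 0.        0.        0.        0.       ] [[0.0, -1.0, 0.022, -22.858], [-0.999, -0.001, -0.054, 511.408], [0.054, -0.022, -0.998, 1234.713], [0.0, 0.0, 0.0, 1.0]]
wrist 67.07196522147076 316.7625798122286 241.98568255997787 [-0.06705352  0.          0.          0.          0.        ] [[0.367, -0.93, -0.001, -599.839], [-0.902, -0.356, 0.242, -28.501], [-0.226, -0.088, -0.97, 388.56], [0.0, 0.0, 0.0, 1.0]]
```

View pics/top0.png

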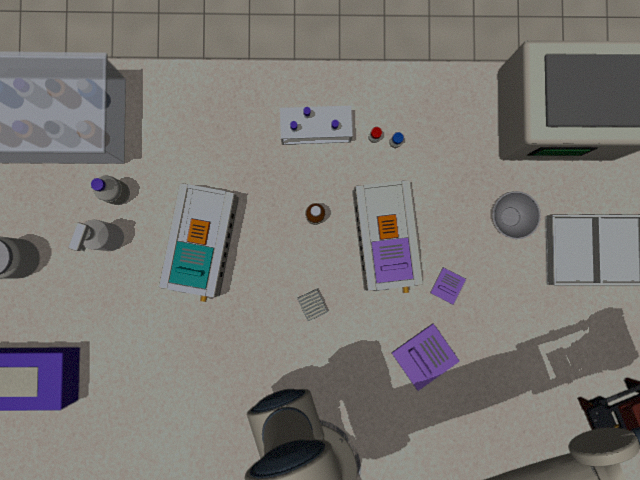

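View pics/scene0.png

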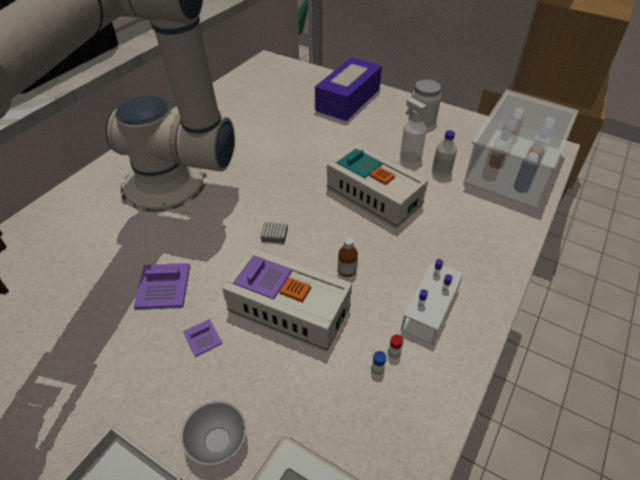

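Top view shows three lilac covers: one seated on the right pump (393,260), mid-sized; a bigger one on the bench (425,355); and a smaller one on the bench (448,285). The teal pump is at (197,240). Orange tabs are at (388,227), on the lilac pump, and (199,232), on the teal one. I choose the cover on the right pump and check it in a crop.

```bash
cat > h.py <<'E'
import cv2,numpy as np
from rig import r
def K(c):
    f=c["frame"].shape[0]/2/np.tan(np.radians(c["fov_y"]/2)); return np.array([[f,0,c["cx"]],[0,f,c["cy"]],[0,0,1]])
def ray(c,px,z):
    p=cv2.undistortPoints(np.array(px,float).reshape(-1,1,2),K(c),np.array(c["D"],float)).reshape(-1,2)
    V=np.array(c["view"]);R=V[:3,:3];o=-R.T@V[:3,3]
    d=np.c_[p,np.ones(len(p))]@R
    return o+d*((z-o[2])/d[:,2])[:,None]
def proj(c,P):
    V=np.array(c["view"]);rv=cv2.Rodrigues(V[:3,:3])[0]
    return cv2.projectPoints(np.array(P,float).reshape(-1,1,3),rv,V[:3,3],K(c),np.array(c["D"],float))[0].reshape(-1,2)
def masks(c):
    h=cv2.cvtColor(c["frame"],cv2.COLOR_RGB2HSV)
    return {"orange":cv2.inRange(h,(5,170,110),(20,255,255)),"lilac":cv2.inRange(h,(125,70,60),(150,255,255)),"teal":cv2.inRange(h,(75,100,40),(100,255,255))}
def blobs(m,amin=60):
    out=[]
    for q in cv2.findContours(m,cv2.RETR_EXTERNAL,cv2.CHAIN_APPROX_NONE)[0]:
        if cv2.contourArea(q)>amin: out.append(q)
    return out
E
python3 - <<'E'
from h import *
for n in ("top","scene"):
    c=r.read_camera(n)
    for k,m in masks(c).items():
        m=cv2.morphologyEx(m,cv2.MORPH_CLOSE,np.ones((5,5)))
        for b in blobs(m):
            re=cv2.minAreaRect(b); box=cv2.boxPoints(re)
            z=88 if k!="orange" else 90
            W=ray(c,box,z)
            dm=np.median(c["depth"][int(re[0][1])-2:int(re[0][1])+3,int(re[0][0])-2:int(re[0][0])+3])
            P=ray(c,[re[0]],z)[0]
            e=[np.linalg.norm(W[1]-W[0]),np.linalg.norm(W[2]-W[1])]
            V=np.array(c["view"]);o=-V[:3,:3].T@V[:3,3]
            # height from depth
            d=ray(c,[re[0]],0)[0]-o; zc=(V[:3,:3]@d)[2]; X=o+d*dm/zc
            print(n,k,np.round(re[0]),"ctr",P.round(1),"edges",np.round(e,1),"ang",np.round(np.degrees(np.arctan2(*(W[1]-W[0])[1::-1])),1),"depthpt",X.round(1))
    x,y,w=(393,235,90) if n=="top" else (290,290,100)
    cr=c["frame"][y-w*3//4:y+w*3//4,x-w:x+w,::-1]
    cv2.imwrite(f"pics/crop_{n}.png",cv2.resize(cr,(800,600),interpolation=cv2.INTER_CUBIC))
E
```

```text
top orange [198. 231.] ctr [533.2 238.4  90. ] edges [48.7 36.9] ang -10.5 depthpt [533.4 238.8  88.1]
top orange [388. 226.] ctr [ 544.7 -169.7   90. ] edges [38.5 48.6] ang -82.7 depthpt [ 544.9 -169.9   88.3]
top lilac [ 31. 381.] ctr [218.4 581.9  88. ] edges [128.1 120.2] ang -90.3 depthpt [219.1 580.1  91.7]
top lilac [425. 357.] ctr [ 265.6 -248.5   88. ] edges [110.3  98.6] ang -55.4 depthpt [ 253.4 -265.7    8.3]
top lilac [448. 286.] ctr [ 417.  -298.9   88. ] edges [61.  53.9] ang -27.2 depthpt [ 415.1 -320.5    4.8]
top lilac [392. 260.] ctr [ 472.6 -178.8   88. ] edges [80.4 89.3] ang -82.8 depthpt [ 472.7 -179.    86.6]
top lilac [ 96. 184.] ctr [634.7 455.7  88. ] edges [23.3 25.9] ang -89.7 depthpt [628.4 440.7 127. ]
top teal [191. 265.] ctr [462.  252.3  88. ] edges [89.5 79.8] ang -10.0 depthpt [462.  252.6  86.7]
scene orange [295. 288.] ctr [ 550.8 -173.2   90. ] edges [38.5 53.4] ang 107.8 depthpt [ 549.9 -172.1   88.1]
scene orange [382. 174.] ctr [539.2 234.3  90. ] edges [39.4 57.8] ang 99.0 depthpt [538.  237.3  87.5]
scene lilac [202. 337.] ctr [ 467.7 -353.    88. ] edges [52.8 60.4] ang 64.8 depthpt [ 420.3 -321.4    4.5]
scene lilac [161. 286.] ctr [ 319.3 -305.3   88. ] edges [114.7 110.9] ang 34.5 depthpt [ 258.2 -270.     8.1]
scene lilac [262. 276.] ctr [ 477.  -180.7   88. ] edges [ 84.6 108.9] ang 111.2 depthpt [ 476.2 -179.8   86.6]
scene lilac [343.  84.] ctr [233.3 576.8  88. ] edges [440.9 221.1] ang 103.7 depthpt [234.9 574.   89.7]
scene teal [359. 163.] ctr [467.7 249.6  88. ] edges [ 89.7 114.5] ang 99.7 depthpt [467.  250.9  86.8]
```

View pics/crop_top.png

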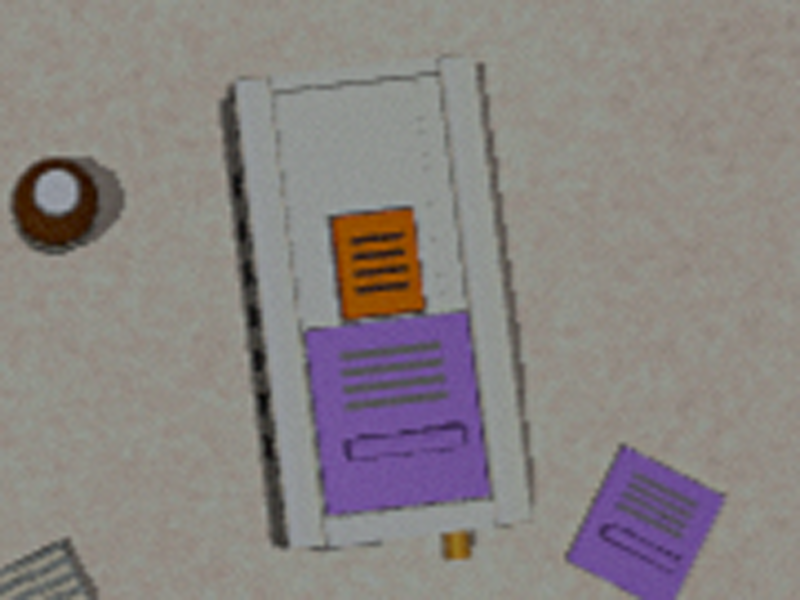

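View pics/crop_scene.png

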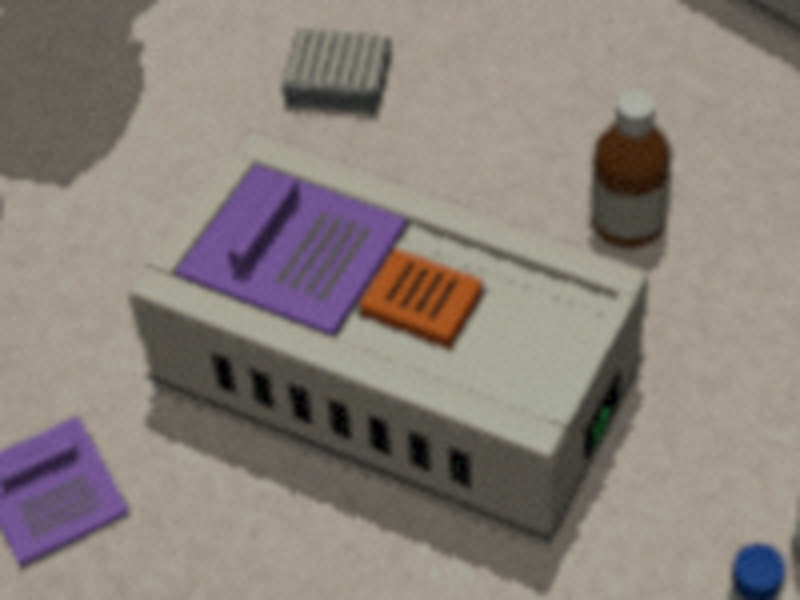

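The crop confirms it: mid-sized lilac cover (measured 80 x 89 mm) seated on the right pump at full (393,260), with its orange tab in front at (388,226). Tab to cover distance is 72.7 mm (73 expected) and both tops are at about the right height. The pump's +x is at yaw 7.2°. Next I go above the tab with the gripper closing.

```bash
python3 -m crank '[[[0.037,-0.020,0.003,0,0,1.2,0],[0.074,-0.040,0.006,0,0,2.4,0],[0.111,-0.060,0.01,0,0,3.6,0],[0.148,-0.080,0.013,0,0,4.8,0],[0.185,-0.100,0.016,0,0,6,0],[0.222,-0.120,0.02,0,0,7.2,0],[0.259,-0.140,0.023,0,0,8.4,0],[0.296,-0.160,0.026,0,0,9.6,0],[0.333,-0.180,0.03,0,0,10.8,0],[0.370,-0.200,0.033,0,0,12,0],[0.407,-0.220,0.036,0,0,13.2,0],[0.445,-0.241,0.040,0,0,14.3,0]]]' 10
cat > go.py <<'E'
import sys
from h import *
s=r.state();R=np.array(s["orientation"]);p=np.array(s["eef_pos"])
t=np.array([float(a) for a in sys.argv[1:4]])
print("t",s["clock"],"pos",p.round(1),"yaw",np.degrees(np.arctan2(R[1,0],R[0,0])).round(2),"zaxis",R[:,2].round(3),"F",np.round(s["ft_force"],1),"op",s["opening"])
print("tool shift mm",(R.T@(t-p)).round(1))
E
python3 go.py 545.5 -170 125
```

```text
clock: 1.25
eef_pos: [541.7, -174.6, 200.1]
orientation: [[0.992, 0.125, 0.0], [0.125, -0.992, 0.001], [0.0, -0.001, -1.0]]
ft_force: [0.0, -0.4, 0.7]
opening: 11.4
t 1.25 pos [ 541.7 -174.6  200.1] yaw 7.18 zaxis [ 0.     0.001 -1.   ] F [ 0.  -0.4  0.7] op 11.430545967578434
tool shift mm [ 4.3 -4.  75.1]
```

```bash
python3 -m crank '[[[0.002,-0.002,0.02,0,0,0,0],[0.004,-0.004,0.04,0,0,0,0],[0.004,-0.004,0.06,0,0,0,0],[0.004,-0.004,0.07,0,0,0,0],[0.004,-0.004,0.075,0,0,0,0],[0.004,-0.004,0.075,0,0,0,0]]]'
python3 go.py 545.5 -170 112; python3 - <<'E'
from h import *
for n in ("scene","wrist"):
    c=r.read_camera(n); f=c["frame"][:,:,::-1].copy()
    if n=="scene": f=cv2.resize(f[180:400,150:440],(790,600))
    cv2.imwrite(f"pics/{n}1.png",f)
E
```

```text
clock: 1.75
eef_pos: [544.6, -170.1, 124.0]
orientation: [[0.992, 0.125, -0.002], [0.125, -0.992, 0.001], [-0.002, -0.002, -1.0]]
ft_force: [-0.8, -0.1, 0.4]
opening: 0.2
t 1.75 pos [ 544.6 -170.1  124. ] yaw 7.15 zaxis [-0.002  0.001 -1.   ] F [-0.8 -0.1  0.4] op 0.15928377099251861
tool shift mm [ 0.9  0.  12. ]
```

View pics/scene1.png

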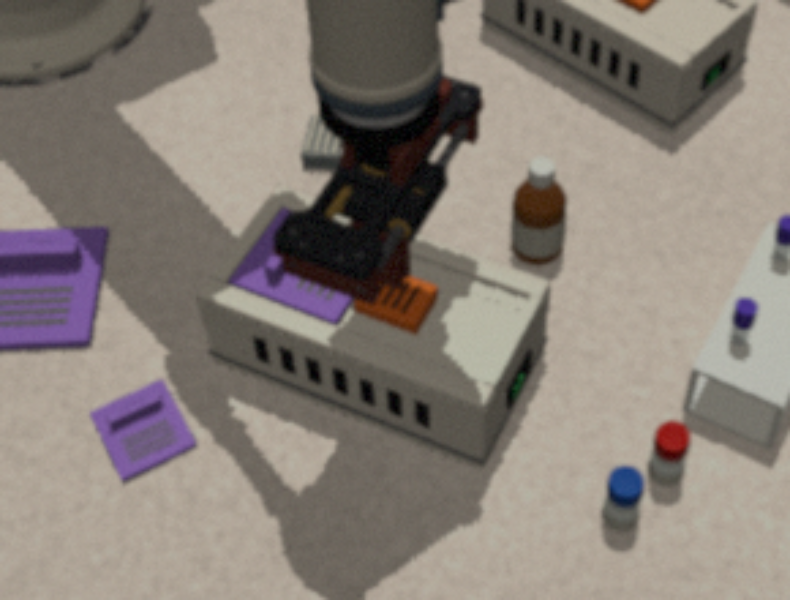

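View pics/wrist1.png

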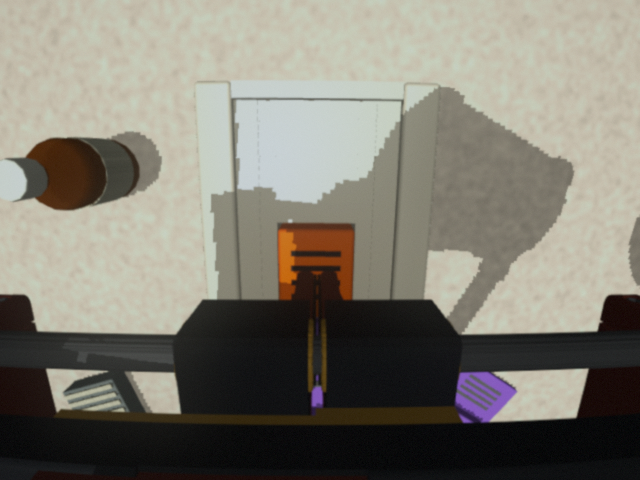

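The wrist view shows the closed fingertips (318,285) centred across the tab (278 to 355). Now the slow press.

```bash
python3 -m crank '[[[0.001,0,0.006,0,0,0,0],[0.001,0,0.011,0,0,0,0],[0.001,0,0.014,0,0,0,0],[0.001,0,0.016,0,0,0,0],[0.001,0,0.018,0,0,0,0],[0.001,0,0.020,0,0,0,0],[0.001,0,0.022,0,0,0,0],[0.001,0,0.024,0,0,0,0],[0.001,0,0.025,0,0,0,0],[0.001,0,0.026,0,0,0,0]]]'; python3 go.py 545.5 -170 94
```

```text
clock: 2.68
eef_pos: [546.5, -170.4, 100.6]
orientation: [[0.992, 0.124, 0.002], [0.124, -0.992, -0.0], [0.002, 0.0, -1.0]]
ft_force: [-2.3, 1.1, 4.5]
opening: 0.6
t 2.6833 pos [ 546.5 -170.4  100.6] yaw 7.14 zaxis [ 0.002 -0.    -1.   ] F [-2.3  1.1  4.5] op 0.5778495735735801
tool shift mm [-1.  -0.5  6.6]
```

```bash
python3 -m crank '[[[0,0,0.001,0,0,0,0],[0,0,0.002,0,0,0,0],[0,0,0.003,0,0,0,0],[0,0,0.004,0,0,0,0],[0,0,0.005,0,0,0,0],[0,0,0.006,0,0,0,0],[0,0,0.006,0,0,0,0]]]'; python3 go.py 545.5 -170 94
```

```text
clock: 3.27
eef_pos: [546.5, -170.5, 95.3]
orientation: [[0.992, 0.124, 0.002], [0.124, -0.992, -0.0], [0.002, 0.0, -1.0]]
ft_force: [-3.9, 1.7, 8.3]
opening: 0.7
t 3.2667 pos [ 546.5 -170.5   95.3] yaw 7.14 zaxis [ 0.002 -0.    -1.   ] F [-3.9  1.7  8.3] op 0.7100504950728282
tool shift mm [-1.  -0.6  1.3]
```

```bash
python3 -m crank '[[[0,0,0.001,0,0,0,0],[0,0,0.002,0,0,0,0],[0,0,0.003,0,0,0,0],[0,0,0.003,0,0,0,0]]]'; python3 go.py 545.5 -170 94
```

```text
clock: 3.6
eef_pos: [546.6, -170.4, 95.2]
orientation: [[0.992, 0.124, 0.003], [0.124, -0.992, -0.001], [0.003, 0.001, -1.0]]
ft_force: [-8.9, 2.7, 16.2]
opening: 0.6
t 3.6 pos [ 546.6 -170.4   95.2] yaw 7.15 zaxis [ 0.003 -0.001 -1.   ] F [-8.9  2.7 16.2] op 0.5586004304050454
tool shift mm [-1.1 -0.6  1.2]
```

Hard stop reached: tip at 78.2 mm, as expected for fully in, with force climbing to 16 N. I'll rise and go behind the ridge.

```bash
python3 -m crank '[[[0,0,-0.02,0,0,0,0],[0,0,-0.05,0,0,0,0],[-0.03,0,-0.06,0,0,0,0],[-0.06,0,-0.06,0,0,0,0],[-0.09,0,-0.06,0,0,0,0],[-0.116,0,-0.06,0,0,0,0],[-0.116,0,-0.06,0,0,0,0]]]'; python3 go.py 431 -184.3 111
python3 - <<'E'
from h import *
c=r.read_camera("wrist"); cv2.imwrite("pics/wrist2.png",c["frame"][:,:,::-1])
c=r.read_camera("scene"); cv2.imwrite("pics/scene2.png",cv2.resize(c["frame"][180:400,150:440,::-1],(790,600)))
E
```

```text
clock: 4.18
eef_pos: [428.5, -185.3, 154.3]
orientation: [[0.992, 0.123, 0.002], [0.123, -0.992, -0.001], [0.002, 0.002, -1.0]]
ft_force: [0.6, -0.3, -0.0]
opening: 0.3
t 4.1833 pos [ 428.5 -185.3  154.3] yaw 7.05 zaxis [ 0.002 -0.001 -1.   ] F [ 0.6 -0.3 -0. ] op 0.2599011638097023
tool shift mm [ 2.5 -0.8 43.3]
```

View pics/wrist2.png

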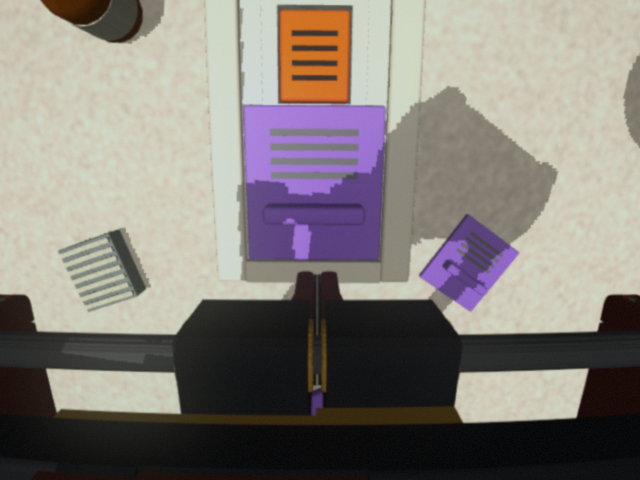

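View pics/scene2.png

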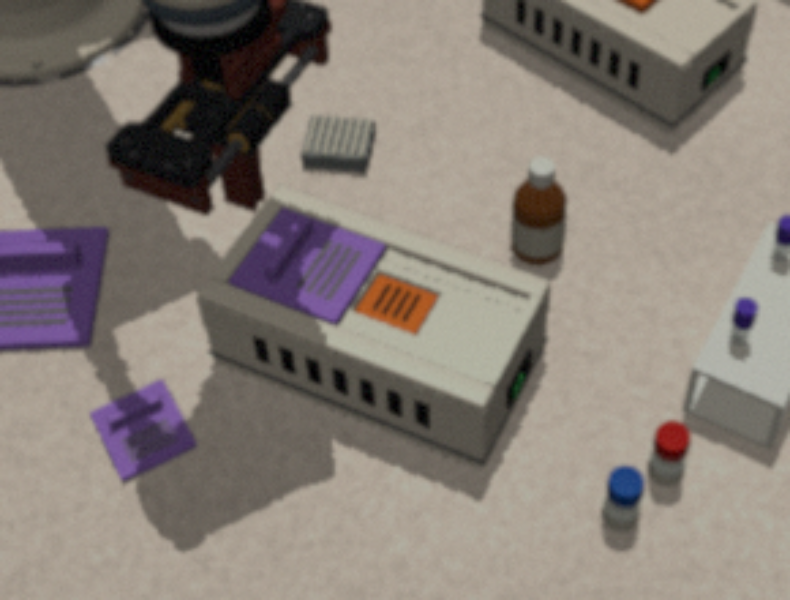

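Wrist and scene views show the tab flush (wrist (315,55)), the cover still seated, and fingers at (318,285) centred on the cover behind the ridge (wrist (313,214)). Descending behind the ridge and starting the push.

```bash
python3 -m crank '[[[0,0,0.02,0,0,0,0],[0,0,0.035,0,0,0,0],[0,0,0.042,0,0,0,0],[0,0,0.044,0,0,0,0],[0.006,0,0.044,0,0,0,0],[0.011,0,0.044,0,0,0,0],[0.016,0,0.044,0,0,0,0],[0.021,0,0.044,0,0,0,0],[0.026,0,0.044,0,0,0,0],[0.031,0,0.044,0,0,0,0],[0.036,0,0.044,0,0,0,0],[0.036,0,0.044,0,0,0,0]]]'; python3 go.py 473 -179 110
python3 - <<'E'
from h import *
c=r.read_camera("wrist"); cv2.imwrite("pics/wrist3.png",c["frame"][:,:,::-1])
c=r.read_camera("scene"); cv2.imwrite("pics/scene3.png",cv2.resize(c["frame"][180:400,150:440,::-1],(790,600)))
E
```

```text
clock: 5.28
eef_pos: [468.1, -180.5, 110.8]
orientation: [[0.992, 0.124, 0.005], [0.124, -0.992, -0.001], [0.005, 0.002, -1.0]]
ft_force: [-0.1, -0.6, -0.1]
opening: 0.2
t 5.2833 pos [ 468.1 -180.5  110.8] yaw 7.11 zaxis [ 0.005 -0.001 -1.   ] F [-0.1 -0.6 -0.1] op 0.16155402418416817
tool shift mm [ 5.  -0.9  0.8]
```

View pics/wrist3.png

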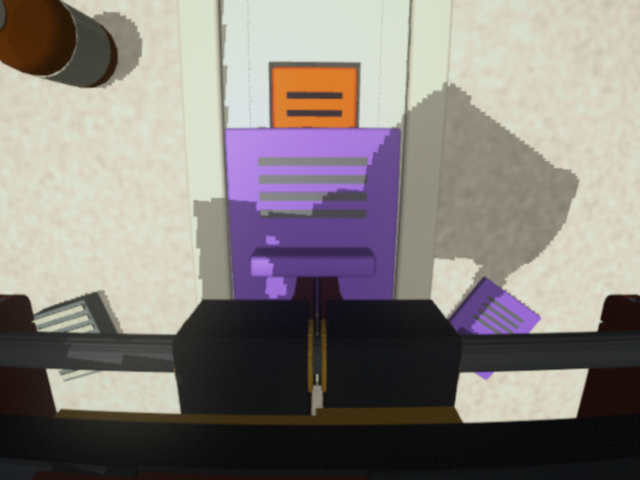

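View pics/scene3.png

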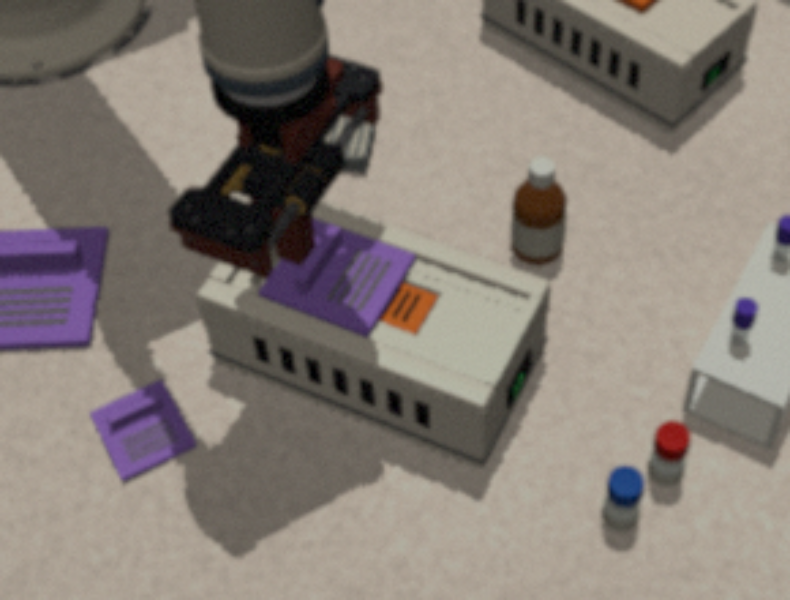

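The cover is sliding flat over the tab, about 25 mm so far, with the ridge against the fingertips (wrist (313,262)). Another 64 mm brings it to about 89 mm.

```bash
python3 -m crank '[[[0.006,0,0,0,0,0,0],[0.012,0,0,0,0,0,0],[0.018,0,0,0,0,0,0],[0.024,0,0,0,0,0,0],[0.030,0,0,0,0,0,0],[0.036,0,0,0,0,0,0],[0.042,0,0,0,0,0,0],[0.048,0,0,0,0,0,0],[0.054,0,0,0,0,0,0],[0.059,0,0,0,0,0,0],[0.063,0,0,0,0,0,0],[0.065,0,0,0,0,0,0]]]'; python3 go.py 473 -179 110
python3 -m crank '[[[-0.01,0,0,0,0,0,0],[-0.02,0,0,0,0,0,0],[-0.025,0,-0.03,0,0,0,0],[-0.06,0,-0.07,0,0,0,0],[-0.1,0,-0.1,0,0,0,0],[-0.14,0,-0.1,0,0,0,0],[-0.18,0,-0.1,0,0,0,0],[-0.18,-0.04,-0.1,0,0,0,0],[-0.18,-0.08,-0.1,0,0,0,0],[-0.18,-0.08,-0.1,0,0,0,0]]]'
python3 - <<'E'
from h import *
c=r.read_camera("top"); cv2.imwrite("pics/top4.png",c["frame"][:,:,::-1])
for k,m in masks(c).items():
    m=cv2.morphologyEx(m,cv2.MORPH_CLOSE,np.ones((5,5)))
    for b in blobs(m):
        re=cv2.minAreaRect(b);W=ray(c,cv2.boxPoints(re),88)
        print(k,np.round(re[0]),ray(c,[re[0]],88)[0].round(1),np.linalg.norm(W[1]-W[0]).round(1),np.linalg.norm(W[2]-W[1]).round(1))
c=r.read_camera("scene"); cv2.imwrite("pics/scene4.png",c["frame"][:,:,::-1])
E
```

```text
clock: 6.38
eef_pos: [532.4, -172.4, 110.8]
orientation: [[0.992, 0.124, 0.004], [0.124, -0.992, -0.001], [0.004, 0.001, -1.0]]
ft_force: [-0.6, -0.7, -0.8]
opening: -0.0
t 6.3833 pos [ 532.4 -172.4  110.8] yaw 7.11 zaxis [ 0.004 -0.001 -1.   ] F [-0.6 -0.7 -0.8] op -0.013825744257709903
tool shift mm [-59.8  -0.8   0.6]
clock: 7.22
eef_pos: [341.5, -111.6, 211.0]
orientation: [[0.992, 0.125, 0.008], [0.125, -0.992, 0.0], [0.008, 0.001, -1.0]]
ft_force: [-0.5, -1.1, 0.2]
opening: 0.3
orange [198. 231.] [533.6 238.8  88. ] 48.4 36.9
lilac [ 31. 381.] [218.4 581.9  88. ] 128.1 120.2
lilac [433. 332.] [ 317.1 -265.4   88. ] 23.3 32.4
lilac [448. 286.] [ 417.  -298.9   88. ] 61.0 53.9
lilac [386. 219.] [ 561.1 -167.6   88. ] 79.9 89.2
lilac [ 97. 184.] [635.3 455.2  88. ] 25.1 25.6
teal [191. 265.] [461.8 252.1  88. ] 89.8 79.6
```

View pics/top4.png

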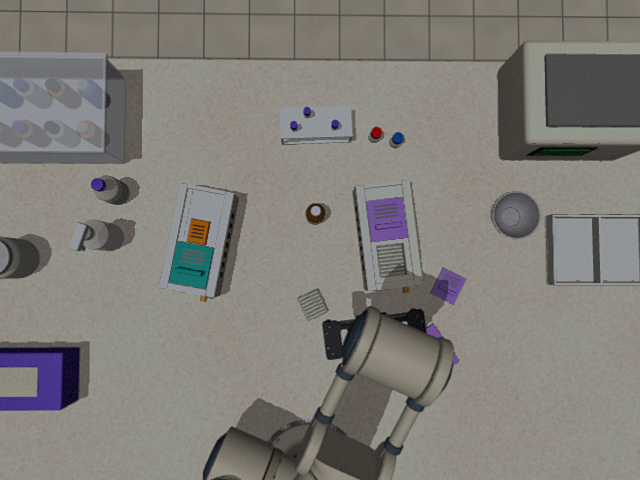

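View pics/scene4.png

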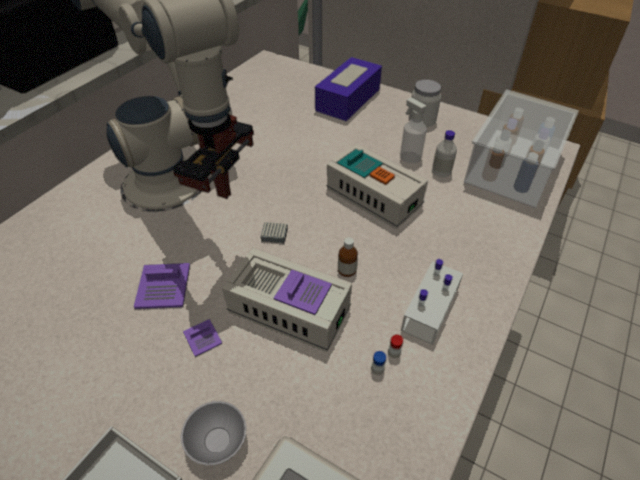

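Top view: the cover is now at (386,219), flat and between the rails. It slid (88.5, 11.2) mm, or 89.2 mm along the pump axis, and the well is open at (392,262). Nothing else has moved.

```bash
python3 -c "
from rig import r
print(r.state()['ft_force']); print(r.job_done())"
```

```text
[ 0.96375633 -0.48582885  0.14579182]
the job is handed in; nothing more can be done
None
```

I pressed the orange tab on the lilac pump all the way in, then pushed the middle-sized lilac cover along its rails from behind the ridge. I then backed the arm clear and handed the job in at about 7.3 s; no verdict was given.

- **Tab:** it reached its hard stop with the fingertip at 78.2 mm, where 78 mm is fully in. The force there rose to 16 N.
- **Cover:** the top camera shows it slid 89 mm along the pump axis, where 80 mm opens the well. It lies flat between the rails and the filter well is open.
- **Everything else:** the teal cover and tab measured within 1 mm of where they started. The bystanders look unmoved in the pictures, but I did not measure them one by one.
- **Disagreement:** early on, the scene camera's centres for the tab and cover were 4–6 mm off the top camera's. It also sees their sides, so I used the top camera.

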